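# Find the seized roller in the roller rail

### The arm

A 6-joint arm with a two-finger parallel gripper is mounted at the origin on a cart in front of the work surface, level with it; the furniture and walls round the work are solid. World frame = base frame: x ahead of the robot, y to its left, z up, the work surface at z = 0. Lengths are in m, angles in rad, forces in N, time in s.
With the tool pointing down it reaches from about 0.3 to 0.75 m from the base axis. Payload 8.5 kg.
Tool frame: the origin (TCP) lies on the centre line of the jaws, within the pads' length; the fingertips stand arm.tip_reach ahead of it and the grasp point (between the pads) lies 6 mm ahead of it (arm.tip_reach is the distance from the TCP to the fingertips, in m); z points along the fingers, y is the line along which they close (so a half turn about z gives the same grasp; the last joint's range is limited). The gripper opens to 85 mm and grips with 20 to 120 N. Pads are 22 mm wide; open, the fingers measure 114 mm over their backs; the gripper's body (76 mm by 85 mm) begins 54 mm behind the grasp point. The pads swing forward as they close: fully open they stand 13 mm farther back than shut.
Start: joints at [1.066, 0.381, 1.297, -0, 1.464, -0.215], TCP at [0.157, 0.527, 0.256] pointing down, gripper open.
Joint ranges: [-3.11, 3.11], [-0.89, 2.33], [0.22, 2.48], [-1.42, 4.56], [0.17, 2.85], [-2.88, 2.88]. Speed limits (rad/s): [2.39, 2.39, 3.14, 3.14, 3.14, 3.14].

### API

Orientations are given as a unit quaternion [x, y, z, w].
In Python, from rig import arm gives the robot as it stands.
- The arm moves only by the shell command python3 drive.py, which reads ROWS from standard input. ROWS is one flat JSON list of numbers that holds 1 to 5 rows one after another, with no inner brackets; each row has 5 numbers: the opening from 0.0 (shut) to 1.0 (fully open), then dx, dy, dz in shares of the most that a row can go, 1 being 50 mm, then a turn about the tool's z in shares of 2 pi rad (1.0 is 2 pi rad); each row shifts and turns the commanded pose from where the row before left it, along the tool's axes as they then stand; what a row does not reach is not made up. A row lasts 1/10 s, in which the tool goes at most 0.05 m and 0.15 rad, less where a joint would pass 70% of its speed; a pose out of reach is approached as far as the arm can. The fingers move at their own pace and stop on an object; the grip force is fixed at half the most. Time passes only in rows, so rows that do not move let the fingers close. It prints the time, the measured TCP pose, the force, the opening and the grip force at its end. A shift or turn number past 1, either way, is cut back to 1. Input that does not fit is refused with a message, and nothing moves.
- arm.read_state(): the state, without advancing time (a new reading comes with each control period).
- arm.get_image(name): name is "scene" or "side" or "wrist"; returns a dict with "img" (384x512x3 uint8, red, green, blue), "vertical_fov" (degrees; the focal length in pixels is half the picture's height over the tangent of half this angle, whatever the lens; pixels are square), "cx", "cy" (the principal point, pixels), "R" (3x3) and "t" (3): a world point X has camera coordinates R X + t; the wrist camera has in their place "T_tool_cam" (4x4, takes a point from camera to tool coordinates, whose origin is the TCP and whose axes are the flange's). Camera axes: x right, y down, z forward; pixel columns grow to the right and rows downward; lengths in m; the calibration is good to about 2 mm. A picture is of the moment at which its call begins: read the wrist's pose just before it. There is no depth.
- arm.close_job(): hands the job in; it is judged then, once.
The state is a dict: "time": time; "joints": joint angles; "qd": joint speeds; "effort": joint torques, N m; "tcp_pos": TCP position; "orientation": TCP orientation; "contact_force": force on the tool from outside, world axes, zero at the start; "moment": the same for the moment, N m; "width": opening from 0.0 (shut) to 1.0 (fully open); "gripper_force": force on a finger pad.
Only numpy, scipy, OpenCV 4.12 (cv2) and the standard library are available. Lean on these libraries where they do the work, as an engineer would, in place of code of your own. Each camera call takes 0.05 s, during which the arm holds its last target. There are 200 camera calls.

### The job

One of the seven rollers in the roller rail on the bench has seized. Run the fingertips lightly along the tops of the rollers so that every good roller visibly turns, then rest the fingertips gently on the one that would not turn, on that one alone, and finish holding them there so that it can be marked. Use a light touch throughout, grip and lift nothing, and leave the clamp, the wrenches and the spare roller where they lie.

Things in the scene. Friction and masses are not known exactly. Their poses are not given: they have to be found in the camera images.
- rail: Roller rail screwed to the bench: open aluminium channel 385 mm long (own y), 33 mm wide (x), walls 40 mm high, two 62 mm wide feet. Origin: centre of its underside, bench top. Seven equal rollers in a straight level row at own y = -150, -100 .. 150 mm. At the +y end a steel stop 57 mm high, inner face at y = +187 mm; nothing else stands above the roller tops.
- roller_1: One of seven identical rollers; the numbers sit in the rail in any order. Origin on the bench top straight below its middle; x along the axle, y along the row. 38 mm in diameter, 20 mm wide, axle 34 mm up, unpressed top 53 mm above the bench. The axle rides in upright slots on springs: pressed, the roller yields straight down, 1 N to start, then 2 N per mm, 5 mm at most.
- wheel_1 (a joint): Turn of roller_1 on its axle (rad), 0 at the start, endless both ways. A good roller follows the lightest touch (about 0.1 N at the tread) and stays where it is left; fingertips drawn over its top along the row turn it by 1 to 2 rad. The seized one stays near 0 and drags on the finger.
- roller_2: One of seven identical rollers; the numbers sit in the rail in any order. Origin on the bench top straight below its middle; x along the axle, y along the row. 38 mm in diameter, 20 mm wide, axle 34 mm up, unpressed top 53 mm above the bench. The axle rides in upright slots on springs: pressed, the roller yields straight down, 1 N to start, then 2 N per mm, 5 mm at most.
- wheel_2 (a joint): Turn of roller_2 on its axle (rad), 0 at the start, endless both ways. A good roller follows the lightest touch (about 0.1 N at the tread) and stays where it is left; fingertips drawn over its top along the row turn it by 1 to 2 rad. The seized one stays near 0 and drags on the finger.
- roller_3: One of seven identical rollers; the numbers sit in the rail in any order. Origin on the bench top straight below its middle; x along the axle, y along the row. 38 mm in diameter, 20 mm wide, axle 34 mm up, unpressed top 53 mm above the bench. The axle rides in upright slots on springs: pressed, the roller yields straight down, 1 N to start, then 2 N per mm, 5 mm at most.
- wheel_3 (a joint): Turn of roller_3 on its axle (rad), 0 at the start, endless both ways. A good roller follows the lightest touch (about 0.1 N at the tread) and stays where it is left; fingertips drawn over its top along the row turn it by 1 to 2 rad. The seized one stays near 0 and drags on the finger.
- roller_4: One of seven identical rollers; the numbers sit in the rail in any order. Origin on the bench top straight below its middle; x along the axle, y along the row. 38 mm in diameter, 20 mm wide, axle 34 mm up, unpressed top 53 mm above the bench. The axle rides in upright slots on springs: pressed, the roller yields straight down, 1 N to start, then 2 N per mm, 5 mm at most.
- wheel_4 (a joint): Turn of roller_4 on its axle (rad), 0 at the start, endless both ways. A good roller follows the lightest touch (about 0.1 N at the tread) and stays where it is left; fingertips drawn over its top along the row turn it by 1 to 2 rad. The seized one stays near 0 and drags on the finger.
- roller_5: One of seven identical rollers; the numbers sit in the rail in any order. Origin on the bench top straight below its middle; x along the axle, y along the row. 38 mm in diameter, 20 mm wide, axle 34 mm up, unpressed top 53 mm above the bench. The axle rides in upright slots on springs: pressed, the roller yields straight down, 1 N to start, then 2 N per mm, 5 mm at most.
- wheel_5 (a joint): Turn of roller_5 on its axle (rad), 0 at the start, endless both ways. A good roller follows the lightest touch (about 0.1 N at the tread) and stays where it is left; fingertips drawn over its top along the row turn it by 1 to 2 rad. The seized one stays near 0 and drags on the finger.
- roller_6: One of seven identical rollers; the numbers sit in the rail in any order. Origin on the bench top straight below its middle; x along the axle, y along the row. 38 mm in diameter, 20 mm wide, axle 34 mm up, unpressed top 53 mm above the bench. The axle rides in upright slots on springs: pressed, the roller yields straight down, 1 N to start, then 2 N per mm, 5 mm at most.
- wheel_6 (a joint): Turn of roller_6 on its axle (rad), 0 at the start, endless both ways. A good roller follows the lightest touch (about 0.1 N at the tread) and stays where it is left; fingertips drawn over its top along the row turn it by 1 to 2 rad. The seized one stays near 0 and drags on the finger.
- roller_7: One of seven identical rollers; the numbers sit in the rail in any order. Origin on the bench top straight below its middle; x along the axle, y along the row. 38 mm in diameter, 20 mm wide, axle 34 mm up, unpressed top 53 mm above the bench. The axle rides in upright slots on springs: pressed, the roller yields straight down, 1 N to start, then 2 N per mm, 5 mm at most.
- wheel_7 (a joint): Turn of roller_7 on its axle (rad), 0 at the start, endless both ways. A good roller follows the lightest touch (about 0.1 N at the tread) and stays where it is left; fingertips drawn over its top along the row turn it by 1 to 2 rad. The seized one stays near 0 and drags on the finger.
- c_clamp: Bystander: C-clamp 177 x 98 mm, 20 mm high, lying flat off the rail's -y end, its screw roughly across the rail's line. Origin under its middle, y along its screw.
- spanner: Bystander: combination spanner 179 mm long, 8 mm high, lying across the line of the rail off its +y end. Origin under its middle, y along its shank.
- adjustable_wrench: Bystander: adjustable wrench 212 mm long, 12 mm high, lying beside the rail on the robot's side. Origin under its middle, y along its handle.
- spare_roller: Bystander: a spare loose roller, 38 mm in diameter and 22 mm high, lying on its side on the bench on the robot's side of the rail. Not one of the seven.

How it is judged:
On the way:
1. every good roller has been turned at least 0.4 rad by the fingertips ((((value of joint wheel_2 above 0.4 rad or value of joint wheel_2 below -0.4 rad) and (value of joint wheel_3 above 0.4 rad or value of joint wheel_3 below -0.4 rad) and (value of joint wheel_4 above 0.4 rad or value of joint wheel_4 below -0.4 rad) and (value of joint wheel_5 above 0.4 rad or value of joint wheel_5 below -0.4 rad) and (value of joint wheel_6 above 0.4 rad or value of joint wheel_6 below -0.4 rad) and (value of joint wheel_7 above 0.4 rad or value of joint wheel_7 below -0.4 rad)) or ((value of joint wheel_1 above 0.4 rad or value of joint wheel_1 below -0.4 rad) and (value of joint wheel_3 above 0.4 rad or value of joint wheel_3 below -0.4 rad) and (value of joint wheel_4 above 0.4 rad or value of joint wheel_4 below -0.4 rad) and (value of joint wheel_5 above 0.4 rad or value of joint wheel_5 below -0.4 rad) and (value of joint wheel_6 above 0.4 rad or value of joint wheel_6 below -0.4 rad) and (value of joint wheel_7 above 0.4 rad or value of joint wheel_7 below -0.4 rad)) or ((value of joint wheel_1 above 0.4 rad or value of joint wheel_1 below -0.4 rad) and (value of joint wheel_2 above 0.4 rad or value of joint wheel_2 below -0.4 rad) and (value of joint wheel_4 above 0.4 rad or value of joint wheel_4 below -0.4 rad) and (value of joint wheel_5 above 0.4 rad or value of joint wheel_5 below -0.4 rad) and (value of joint wheel_6 above 0.4 rad or value of joint wheel_6 below -0.4 rad) and (value of joint wheel_7 above 0.4 rad or value of joint wheel_7 below -0.4 rad)) or ((value of joint wheel_1 above 0.4 rad or value of joint wheel_1 below -0.4 rad) and (value of joint wheel_2 above 0.4 rad or value of joint wheel_2 below -0.4 rad) and (value of joint wheel_3 above 0.4 rad or value of joint wheel_3 below -0.4 rad) and (value of joint wheel_5 above 0.4 rad or value of joint wheel_5 below -0.4 rad) and (value of joint wheel_6 above 0.4 rad or value of joint wheel_6 below -0.4 rad) and (value of joint wheel_7 above 0.4 rad or value of joint wheel_7 below -0.4 rad)) or ((value of joint wheel_1 above 0.4 rad or value of joint wheel_1 below -0.4 rad) and (value of joint wheel_2 above 0.4 rad or value of joint wheel_2 below -0.4 rad) and (value of joint wheel_3 above 0.4 rad or value of joint wheel_3 below -0.4 rad) and (value of joint wheel_4 above 0.4 rad or value of joint wheel_4 below -0.4 rad) and (value of joint wheel_6 above 0.4 rad or value of joint wheel_6 below -0.4 rad) and (value of joint wheel_7 above 0.4 rad or value of joint wheel_7 below -0.4 rad)) or ((value of joint wheel_1 above 0.4 rad or value of joint wheel_1 below -0.4 rad) and (value of joint wheel_2 above 0.4 rad or value of joint wheel_2 below -0.4 rad) and (value of joint wheel_3 above 0.4 rad or value of joint wheel_3 below -0.4 rad) and (value of joint wheel_4 above 0.4 rad or value of joint wheel_4 below -0.4 rad) and (value of joint wheel_5 above 0.4 rad or value of joint wheel_5 below -0.4 rad) and (value of joint wheel_7 above 0.4 rad or value of joint wheel_7 below -0.4 rad)) or ((value of joint wheel_1 above 0.4 rad or value of joint wheel_1 below -0.4 rad) and (value of joint wheel_2 above 0.4 rad or value of joint wheel_2 below -0.4 rad) and (value of joint wheel_3 above 0.4 rad or value of joint wheel_3 below -0.4 rad) and (value of joint wheel_4 above 0.4 rad or value of joint wheel_4 below -0.4 rad) and (value of joint wheel_5 above 0.4 rad or value of joint wheel_5 below -0.4 rad) and (value of joint wheel_6 above 0.4 rad or value of joint wheel_6 below -0.4 rad)))), for 0.1 s.
At the end, for the whole second after the job is handed in: The six good rollers have each turned at least 0.4 rad (23 degrees) either way from their start, and the fingertips rest on the seized roller with more than 0.5 N while touching no other roller and not the rail ((((value of joint wheel_2 above 0.4 rad or value of joint wheel_2 below -0.4 rad) and (value of joint wheel_3 above 0.4 rad or value of joint wheel_3 below -0.4 rad) and (value of joint wheel_4 above 0.4 rad or value of joint wheel_4 below -0.4 rad) and (value of joint wheel_5 above 0.4 rad or value of joint wheel_5 below -0.4 rad) and (value of joint wheel_6 above 0.4 rad or value of joint wheel_6 below -0.4 rad) and (value of joint wheel_7 above 0.4 rad or value of joint wheel_7 below -0.4 rad) and not (value of joint wheel_1 above 0.4 rad or value of joint wheel_1 below -0.4 rad) and contact force between the fingers and roller_1 above 0.5 N and contact force between the fingers and roller_2 below 0.3 N and contact force between the fingers and roller_3 below 0.3 N and contact force between the fingers and roller_4 below 0.3 N and contact force between the fingers and roller_5 below 0.3 N and contact force between the fingers and roller_6 below 0.3 N and contact force between the fingers and roller_7 below 0.3 N) or ((value of joint wheel_1 above 0.4 rad or value of joint wheel_1 below -0.4 rad) and (value of joint wheel_3 above 0.4 rad or value of joint wheel_3 below -0.4 rad) and (value of joint wheel_4 above 0.4 rad or value of joint wheel_4 below -0.4 rad) and (value of joint wheel_5 above 0.4 rad or value of joint wheel_5 below -0.4 rad) and (value of joint wheel_6 above 0.4 rad or value of joint wheel_6 below -0.4 rad) and (value of joint wheel_7 above 0.4 rad or value of joint wheel_7 below -0.4 rad) and not (value of joint wheel_2 above 0.4 rad or value of joint wheel_2 below -0.4 rad) and contact force between the fingers and roller_2 above 0.5 N and contact force between the fingers and roller_1 below 0.3 N and contact force between the fingers and roller_3 below 0.3 N and contact force between the fingers and roller_4 below 0.3 N and contact force between the fingers and roller_5 below 0.3 N and contact force between the fingers and roller_6 below 0.3 N and contact force between the fingers and roller_7 below 0.3 N) or ((value of joint wheel_1 above 0.4 rad or value of joint wheel_1 below -0.4 rad) and (value of joint wheel_2 above 0.4 rad or value of joint wheel_2 below -0.4 rad) and (value of joint wheel_4 above 0.4 rad or value of joint wheel_4 below -0.4 rad) and (value of joint wheel_5 above 0.4 rad or value of joint wheel_5 below -0.4 rad) and (value of joint wheel_6 above 0.4 rad or value of joint wheel_6 below -0.4 rad) and (value of joint wheel_7 above 0.4 rad or value of joint wheel_7 below -0.4 rad) and not (value of joint wheel_3 above 0.4 rad or value of joint wheel_3 below -0.4 rad) and contact force between the fingers and roller_3 above 0.5 N and contact force between the fingers and roller_1 below 0.3 N and contact force between the fingers and roller_2 below 0.3 N and contact force between the fingers and roller_4 below 0.3 N and contact force between the fingers and roller_5 below 0.3 N and contact force between the fingers and roller_6 below 0.3 N and contact force between the fingers and roller_7 below 0.3 N) or ((value of joint wheel_1 above 0.4 rad or value of joint wheel_1 below -0.4 rad) and (value of joint wheel_2 above 0.4 rad or value of joint wheel_2 below -0.4 rad) and (value of joint wheel_3 above 0.4 rad or value of joint wheel_3 below -0.4 rad) and (value of joint wheel_5 above 0.4 rad or value of joint wheel_5 below -0.4 rad) and (value of joint wheel_6 above 0.4 rad or value of joint wheel_6 below -0.4 rad) and (value of joint wheel_7 above 0.4 rad or value of joint wheel_7 below -0.4 rad) and not (value of joint wheel_4 above 0.4 rad or value of joint wheel_4 below -0.4 rad) and contact force between the fingers and roller_4 above 0.5 N and contact force between the fingers and roller_1 below 0.3 N and contact force between the fingers and roller_2 below 0.3 N and contact force between the fingers and roller_3 below 0.3 N and contact force between the fingers and roller_5 below 0.3 N and contact force between the fingers and roller_6 below 0.3 N and contact force between the fingers and roller_7 below 0.3 N) or ((value of joint wheel_1 above 0.4 rad or value of joint wheel_1 below -0.4 rad) and (value of joint wheel_2 above 0.4 rad or value of joint wheel_2 below -0.4 rad) and (value of joint wheel_3 above 0.4 rad or value of joint wheel_3 below -0.4 rad) and (value of joint wheel_4 above 0.4 rad or value of joint wheel_4 below -0.4 rad) and (value of joint wheel_6 above 0.4 rad or value of joint wheel_6 below -0.4 rad) and (value of joint wheel_7 above 0.4 rad or value of joint wheel_7 below -0.4 rad) and not (value of joint wheel_5 above 0.4 rad or value of joint wheel_5 below -0.4 rad) and contact force between the fingers and roller_5 above 0.5 N and contact force between the fingers and roller_1 below 0.3 N and contact force between the fingers and roller_2 below 0.3 N and contact force between the fingers and roller_3 below 0.3 N and contact force between the fingers and roller_4 below 0.3 N and contact force between the fingers and roller_6 below 0.3 N and contact force between the fingers and roller_7 below 0.3 N) or ((value of joint wheel_1 above 0.4 rad or value of joint wheel_1 below -0.4 rad) and (value of joint wheel_2 above 0.4 rad or value of joint wheel_2 below -0.4 rad) and (value of joint wheel_3 above 0.4 rad or value of joint wheel_3 below -0.4 rad) and (value of joint wheel_4 above 0.4 rad or value of joint wheel_4 below -0.4 rad) and (value of joint wheel_5 above 0.4 rad or value of joint wheel_5 below -0.4 rad) and (value of joint wheel_7 above 0.4 rad or value of joint wheel_7 below -0.4 rad) and not (value of joint wheel_6 above 0.4 rad or value of joint wheel_6 below -0.4 rad) and contact force between the fingers and roller_6 above 0.5 N and contact force between the fingers and roller_1 below 0.3 N and contact force between the fingers and roller_2 below 0.3 N and contact force between the fingers and roller_3 below 0.3 N and contact force between the fingers and roller_4 below 0.3 N and contact force between the fingers and roller_5 below 0.3 N and contact force between the fingers and roller_7 below 0.3 N) or ((value of joint wheel_1 above 0.4 rad or value of joint wheel_1 below -0.4 rad) and (value of joint wheel_2 above 0.4 rad or value of joint wheel_2 below -0.4 rad) and (value of joint wheel_3 above 0.4 rad or value of joint wheel_3 below -0.4 rad) and (value of joint wheel_4 above 0.4 rad or value of joint wheel_4 below -0.4 rad) and (value of joint wheel_5 above 0.4 rad or value of joint wheel_5 below -0.4 rad) and (value of joint wheel_6 above 0.4 rad or value of joint wheel_6 below -0.4 rad) and not (value of joint wheel_7 above 0.4 rad or value of joint wheel_7 below -0.4 rad) and contact force between the fingers and roller_7 above 0.5 N and contact force between the fingers and roller_1 below 0.3 N and contact force between the fingers and roller_2 below 0.3 N and contact force between the fingers and roller_3 below 0.3 N and contact force between the fingers and roller_4 below 0.3 N and contact force between the fingers and roller_5 below 0.3 N and contact force between the fingers and roller_6 below 0.3 N)) and contact force between the fingers and rail below 0.3 N); the arm keeps its last pose, push and grip.
It fails at once if a roller is pressed or gripped harder than 25 N (contact force between the fingers and roller_1 above 25 N or contact force between the fingers and roller_2 above 25 N or contact force between the fingers and roller_3 above 25 N or contact force between the fingers and roller_4 above 25 N or contact force between the fingers and roller_5 above 25 N or contact force between the fingers and roller_6 above 25 N or contact force between the fingers and roller_7 above 25 N).
It fails at once if the rail is pushed harder than 25 N (contact force between the fingers and rail above 25 N).
It fails at once if the clamp, the spanner, the adjustable wrench or the spare roller is moved more than 15 mm (distance of any of c_clamp, spanner, adjustable_wrench, spare_roller from where it was at the start of the episode above 0.015 m).
It also fails if it takes over 42 s, if anything falls off the work surface, if the arm or the gripper's body presses on something with over 40 N, if the wrist force passes 120 N, or if a joint passes its speed limit or range.

## Working session

There is one attempt and no reset: what is moved stays moved. The work goes in short steps, Python scripts to look and compute and a shell command to move; the robot and the scene stay as the last step left them, time stands still between calls to the robot, and variables do not carry over. Pictures are saved under pics/ and viewed, at most 10 in all, crops included, and the job is handed in when it is done.

```bash
ls; mkdir -p pics
cat > h.py <<'E'
from rig import arm
import numpy as np, cv2
E
python3 - <<'E'
from h import *
s=arm.read_state();print(s, arm.tip_reach)
for n in("scene","side"):
    d=arm.get_image(n);cv2.imwrite(f"pics/{n}0.png",cv2.resize(d["img"][:,:,::-1],(768,576),interpolation=cv2.INTER_CUBIC))
    print(n,d["vertical_fov"],d["cx"],d["cy"],d["R"],d["t"])
E
```

```text
drive.py
pics
rig.py
{'time': 0.0, 'joints': array([ 1.06568941e+00,  3.81187274e-01,  1.29826834e+00, -2.57835819e-05,
        1.46362049e+00, -2.15285519e-01]), 'qd': array([-0.00069945, -0.0022938 ,  0.00085264,  0.00029399, -0.00041997,
       -0.00035112]), 'effort': array([-1.16376526e-03, -4.48455906e+01, -2.31272936e+01, -2.78422403e-04,
        4.80332295e-03, -3.67464438e-06]), 'tcp_pos': array([0.15704754, 0.52682244, 0.25571389]), 'orientation': array([ 1.44402651e-01,  9.89518734e-01, -6.98642372e-04, -2.49431824e-04]), 'contact_force': array([-0.4576185 , -0.25595712, -0.77056214]), 'moment': array([-0.01398933,  0.04803977, -0.01718396]), 'gripper_force': 0.0, 'width': 0.9983866909414468} 0.025
scene 56.657412721915954 252.77418291063677 191.63803254167857 [[ 0.90047434 -0.43490603 -0.00164282]
 [-0.3223593  -0.66490079 -0.67378886]
 [ 0.29194252  0.60725916 -0.73892211]] [-0.38740605  0.2303541   0.72901377]
side 47.66768833466661 250.49107973325732 190.23494538654643 [[-0.86912696 -0.4941683   0.02039643]
 [-0.2707572   0.44087821 -0.85575519]
 [ 0.41389475 -0.74928238 -0.51697877]] [0.46130498 0.16505109 0.9124986 ]
```

View pics/scene0.png

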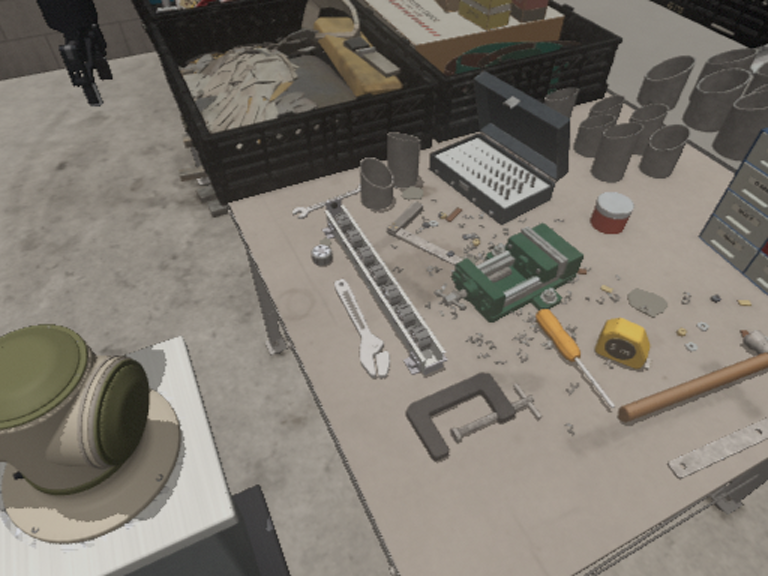

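View pics/side0.png

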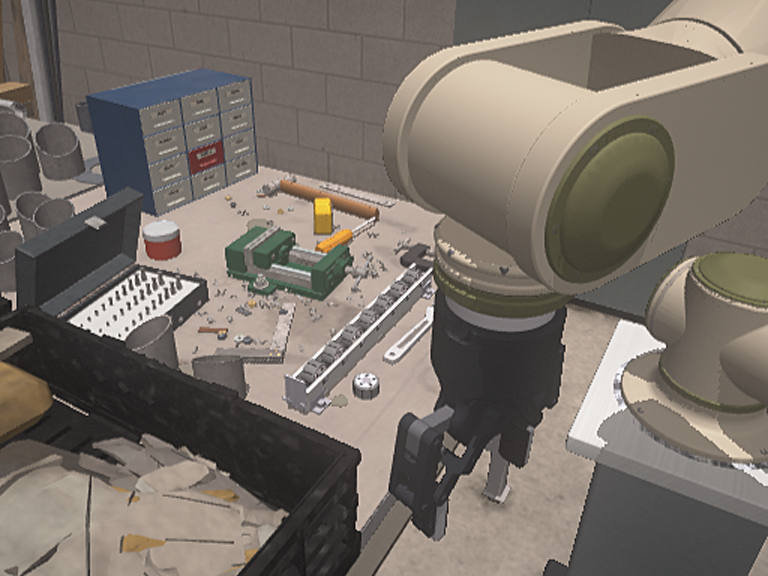

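The scene view shows the rail from the stop end at about (333,207) to the clamp end at about (430,362) in the 768-wide picture. The side view shows the stop at about (297,390) and the far end at about (430,270). I'll enlarge both.

Run:
```python
import cv2
for n,(x,y,w,h) in dict(scene=(205,125,105,130),side=(180,165,120,115)).items():
    a=cv2.imread(f"pics/{n}0.png")
    # native res
    a=cv2.resize(a,(512,384),interpolation=cv2.INTER_AREA)[y:y+h,x:x+w]
    f=4.6 if n=="scene" else 5
    k=cv2.resize(a,None,fx=f,fy=f,interpolation=cv2.INTER_CUBIC)
    for i in range(0,w,10): cv2.putText(k,str(x+i),(int(i*f),8),0,.3,(0,0,255));cv2.line(k,(int(i*f),0),(int(i*f),4),(0,0,255))
    for i in range(0,h,10): cv2.putText(k,str(y+i),(0,int(i*f)+4),0,.3,(0,0,255))
    cv2.imwrite(f"pics/{n}c.png",k)
```

```text
(no output)
```

View pics/scenec.png

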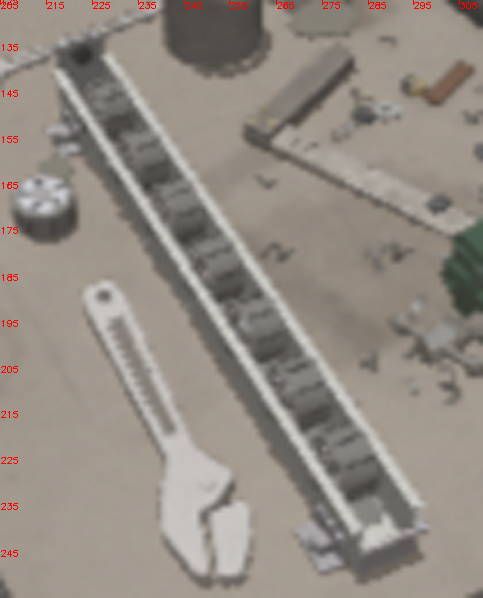

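View pics/sidec.png

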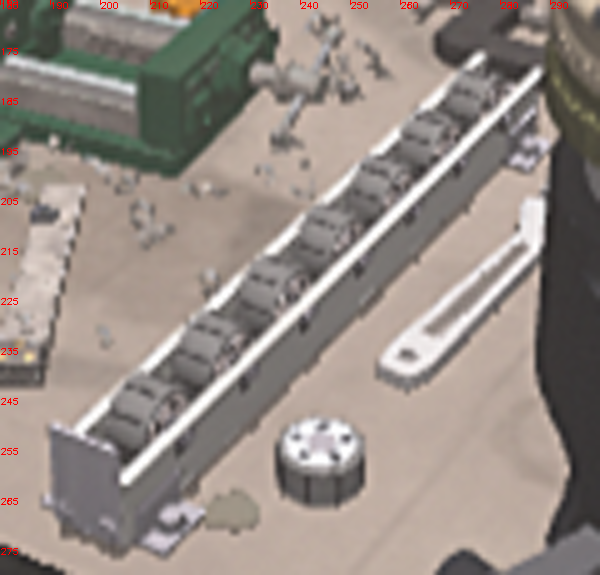

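The scene crop gives the wall-top corners: clamp end (282,242) and (296,235), stop end (217,140) and (228,137). The side crop gives clamp end (288,179) and (276.6,176.4), stop end (204.4,262) and (195.6,251.4). I'll triangulate these.

```bash
cat >> h.py <<'E'
def P(d):
    f=192/np.tan(np.radians(d["vertical_fov"]/2))
    return np.array([[f,0,d["cx"]],[0,f,d["cy"]],[0,0,1]])@np.c_[d["R"],d["t"]]
E
python3 - <<'E'
from h import *
from scipy.optimize import least_squares
A=P(arm.get_image("scene"));B=P(arm.get_image("side"))
a=np.array([[282.4,242],[296,235],[217.4,140.2],[228.3,137]]);b=np.array([[288,179],[276.6,176.4],[204.4,262],[195.6,251.4]])
X=cv2.triangulatePoints(A,B,a.T,b.T);X=(X[:3]/X[3]).T;print(X.round(4))
M=np.array([[-.0165,-.1925,.04],[.0165,-.1925,.04],[-.0165,.187,.04],[.0165,.187,.04]])
def W(p,m): 
    c,s=np.cos(p[2]),np.sin(p[2]);return m@np.array([[c,s,0],[-s,c,0],[0,0,1]])+[p[0],p[1],p[3] if len(p)>3 else 0]
def pr(Q,x): u=np.c_[x,np.ones(len(x))]@Q.T;return u[:,:2]/u[:,2:]
m=X.mean(0)
for p0 in ([m[0],m[1],0],[m[0],m[1],0,0]):
    r=least_squares(lambda p:np.r_[pr(A,W(p,M))-a,pr(B,W(p,M))-b].ravel(),p0);p=r.x
    print(p,np.degrees(p[2]),r.fun.reshape(-1,2).round(1).tolist())
    R=W(p,np.array([[0,y,.053] for y in np.arange(-150,151,50)/1000]));print(R.round(4))
    print(pr(A,R).round(1).tolist(),pr(B,R).round(1).tolist())
E
```

```text
[[ 0.464  -0.0827  0.0376]
 [ 0.498  -0.0804  0.0376]
 [ 0.4638  0.3041  0.0378]
 [ 0.4929  0.2937  0.0457]]
[0.47962567 0.11107383 0.00285533] 0.16359816138090708 [[0.1, -1.3], [-0.6, 0.3], [0.1, 1.0], [-0.1, 0.9], [0.2, -0.4], [0.4, -1.0], [2.0, -2.5], [-2.8, 2.6]]
[[ 0.4801 -0.0389  0.053 ]
 [ 0.4799  0.0111  0.053 ]
 [ 0.4798  0.0611  0.053 ]
 [ 0.4796  0.1111  0.053 ]
 [ 0.4795  0.1611  0.053 ]
 [ 0.4793  0.2111  0.053 ]
 [ 0.4792  0.2611  0.053 ]]
[[280.0, 220.7], [269.7, 205.5], [260.2, 191.4], [251.2, 178.2], [242.9, 165.9], [235.1, 154.4], [227.7, 143.6]] [[275.6, 179.5], [266.6, 188.1], [256.9, 197.2], [246.4, 207.1], [235.2, 217.7], [223.0, 229.2], [209.8, 241.7]]
[ 4.79724497e-01  1.11044153e-01  2.81154845e-03 -3.42934731e-04] 0.16108985999062717 [[0.1, -1.3], [-0.6, 0.4], [0.2, 1.1], [-0.1, 1.0], [0.2, -0.3], [0.4, -0.9], [2.0, -2.4], [-2.8, 2.7]]
[[ 0.4801 -0.039   0.0527]
 [ 0.48    0.011   0.0527]
 [ 0.4799  0.061   0.0527]
 [ 0.4797  0.111   0.0527]
 [ 0.4796  0.161   0.0527]
 [ 0.4794  0.211   0.0527]
 [ 0.4793  0.261   0.0527]]
[[280.1, 220.8], [269.8, 205.6], [260.2, 191.5], [251.3, 178.3], [242.9, 166.0], [235.1, 154.5], [227.8, 143.6]] [[275.6, 179.6], [266.5, 188.2], [256.8, 197.3], [246.4, 207.2], [235.1, 217.8], [223.0, 229.3], [209.8, 241.8]]
```

Careful with the scale: shifts go in shares of 50 mm and turns go in shares of 2 pi rad. That gives: -0.145 rad / 6.2832 = -0.0231.

```bash
echo '[0, 0, 0, 0, -0.0231, 0, 0, 0, 0, -0.0229, 0, 0, 0, 0, 0]' | python3 drive.py
python3 - <<'E'
from h import *
from scipy.spatial.transform import Rotation as Ro
s=arm.read_state();print(Ro.from_quat(s["orientation"]).as_matrix().round(4),s["tcp_pos"],s["contact_force"],s["width"])
A=P(arm.get_image("scene"))
# pipe stub nearest the rail: foot (252,138), rim (250,110..120)
H=A[:,[0,1,3]];q=np.linalg.solve(H,[252,139,1]);q/=q[2];print(q)
for z in (.04,.06,.08,.1):
    u=A@np.r_[q[:2],z,1];print(z,u[:2]/u[2])
E
```

```text
time: 0.5
tcp_pos: [0.1571, 0.527, 0.2561]
orientation: [-0.0, 1.0, -0.0, -0.0]
contact_force: [0.8, 0.9, -0.5]
width: 0.514
gripper_force: 0.0
[[-1.e+00 -5.e-04 -2.e-04]
 [-5.e-04  1.e+00 -4.e-04]
 [ 2.e-04 -4.e-04 -1.e+00]] [0.1571104  0.52698951 0.25614288] [ 0.81933756  0.85591667 -0.52192229] 0.5140531987596378
[0.57638011 0.30803553 1.        ]
0.04 [251.95611761 128.42461377]
0.06 [251.93324106 122.9115069 ]
0.08 [251.90970499 117.23945939]
0.1 [251.88548047 111.40149745]
```

In the tool's units: -0.045 m is -0.9, -0.04 m is -0.8.

```bash
echo '[0, 0, -0.8, 0, 0, 0, 0, -0.9, 0, 0, 0, 0, -0.9, 0, 0, 0, -0.6, -0.6, 0, 0, 0, -0.8, -0.4, 0, 0]' | python3 drive.py; echo '[0, -0.9, -0.3, 0.2, 0, 0, -0.9, -0.3, 0.2, 0, 0, -0.9, -0.3, 0.2, 0, 0, -0.9, -0.3, 0.2, 0, 0, -0.7, -0.2, 0.2, 0]' | python3 drive.py;echo '[0, -0.4, -0.1, 0.4, 0, 0, -0.36, -0.02, 0.4, 0, 0, 0, 0, 0.2, 0, 0, 0, 0, 0, 0]' | python3 drive.py
python3 - <<'E'
from h import *
s=arm.read_state();print(s["tcp_pos"],s["contact_force"],s["width"])
for n in("wrist","side"):
    d=arm.get_image(n);cv2.imwrite(f"pics/{n}1.png",d["img"][:,:,::-1])
    if n=="wrist":print(d["T_tool_cam"].round(4),d["vertical_fov"],d["cx"],d["cy"])
E
```

```text
time: 1.05
tcp_pos: [0.2263, 0.3452, 0.2568]
orientation: [0.002, 1.0, 0.0, 0.0]
contact_force: [0.5, 0.9, 0.7]
width: 0.001
gripper_force: 0.0
time: 1.55
tcp_pos: [0.4444, 0.2755, 0.2058]
orientation: [0.003, 1.0, -0.0, 0.0]
contact_force: [-0.2, 0.8, -0.2]
width: 0.002
gripper_force: 0.0
time: 1.95
tcp_pos: [0.479, 0.2706, 0.155]
orientation: [0.002, 1.0, -0.0, -0.002]
contact_force: [-1.2, 0.5, -0.0]
width: -0.002
gripper_force: 0.0
[0.47899956 0.2706143  0.15499901] [-1.24372588  0.46587514 -0.00457527] -0.002017845125514232
[[-2.000e-04 -9.637e-01 -2.669e-01  6.700e-02]
 [ 1.000e+00 -4.000e-04  6.000e-04 -3.000e-04]
 [-7.000e-04 -2.669e-01  9.637e-01 -1.169e-01]
 [ 0.000e+00  0.000e+00  0.000e+00  1.000e+00]] 61.906771189301345 259.94992034830307 197.40437299618813
```

View pics/wrist1.png

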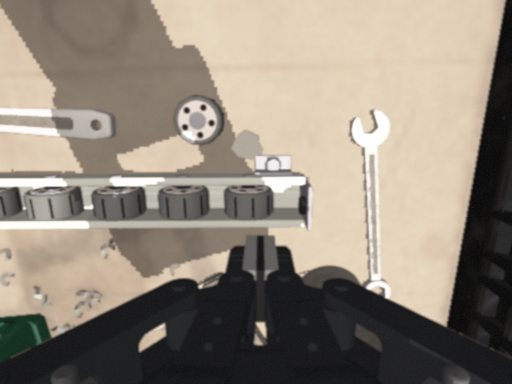

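The wrist picture shows four or five rollers, at columns 248, 184, 118 and 53, row about 200. The rail walls are at rows about 180 and 224, and the stop is at column 306. The shut fingertips are at about (261,236). I'll check the rail pose against these.

```bash
cat >> h.py <<'E'
from scipy.spatial.transform import Rotation as Ro
def wP(d,s):
    T=np.eye(4);T[:3,:3]=Ro.from_quat(s["orientation"]).as_matrix();T[:3,3]=s["tcp_pos"]
    f=192/np.tan(np.radians(d["vertical_fov"]/2))
    return np.array([[f,0,d["cx"]],[0,f,d["cy"]],[0,0,1]])@np.linalg.inv(T@d["T_tool_cam"])[:3]
def wshot(name):
    s=arm.read_state();d=arm.get_image("wrist");cv2.imwrite(f"pics/{name}.png",d["img"][:,:,::-1]);return wP(d,s),s,d
E
python3 - <<'E'
from h import *
Q,s,d=wshot("w2")
def p(*X): u=Q@np.r_[X,1];return (u[:2]/u[2]).round(1)
print(s["tcp_pos"],"tip",p(*(s["tcp_pos"]-[0,0,.025])))
for y in(.2611,.2111,.1611,.1111):print(y,p(.4795,y,.053),p(.4695,y-.019,.034),p(.4695,y+.019,.034))
print("walls",p(.463,.2,.04),p(.496,.2,.04),"stop",p(.479,.298,.057),p(.479,.298,.04))
E
```

```text
[0.47929456 0.27113984 0.15702956] tip [260.4 252.7]
0.2611 [246.2 205.4] [222.4 185.9] [271.7 185.8]
0.2111 [176.9 205.6] [157.4 186. ] [206.8 185.9]
0.1611 [107.5 205.7] [ 92.5 186.1] [141.8 186. ]
0.1111 [ 38.2 205.8] [ 27.5 186.2] [ 76.9 186.1]
walls [164.8 179.4] [168.2 221.1] stop [298.  206.3] [295.5 199.7]
```

Run:
```python
import cv2
a=cv2.imread("pics/w2.png")[165:240,0:330]
cv2.imwrite("pics/w2c.png",cv2.resize(a,None,fx=2.4,fy=4,interpolation=cv2.INTER_CUBIC))
```

```text
(no output)
```

View pics/w2c.png

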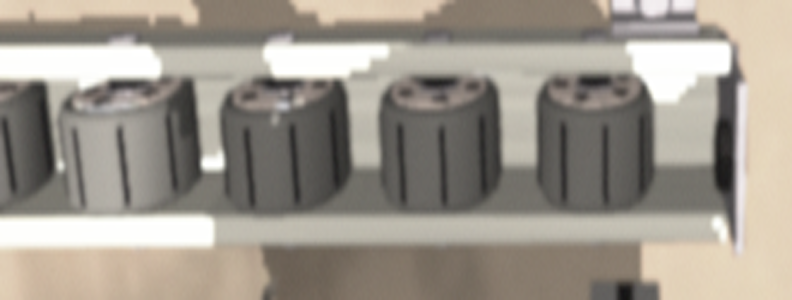

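The crop shows each roller with spoke-holed faces and grooved treads, so turning will be visible. The pose agrees to about 1 mm: face centres at columns 249, 181, 118 and 52, against 247, 182, 117 and 52 predicted. Next I descend.

In the tool's units: 0.03 m is 0.6, 0.025 m is 0.5.

```bash
echo '[0, 0, -0.04, 0.6, 0, 0, 0, -0.04, 0.5, 0, 0, 0, 0, 0.32, 0, 0, 0, 0, 0, 0, 0, 0, 0, 0, 0]' | python3 drive.py; echo '[0, 0, 0, 0, 0]' | python3 drive.py;python3 -c "
from h import *
for i in range(3): s=arm.read_state();print(s['tcp_pos'],s['contact_force'])"
```

```text
time: 2.6
tcp_pos: [0.4801, 0.2672, 0.0866]
orientation: [0.0, 1.0, 0.0, 0.001]
contact_force: [0.3, -0.1, 0.0]
width: -0.009
gripper_force: 0.0
time: 2.7
tcp_pos: [0.4804, 0.2672, 0.0869]
orientation: [0.0, 1.0, 0.0, 0.001]
contact_force: [0.1, 0.8, 0.5]
width: -0.001
gripper_force: 0.0
[0.48042104 0.26716061 0.08686228] [0.11825788 0.82842647 0.53859429]
[0.48042104 0.26716061 0.08686228] [0.11825788 0.82842647 0.53859429]
[0.48042104 0.26716061 0.08686228] [0.11825788 0.82842647 0.53859429]
```

In the tool's units: 0.007 m is 0.14.

```bash
echo '[0, 0, 0, 0.14, 0, 0, 0, 0, 0, 0]' | python3 drive.py|grep -E "tcp|contact"; for i in 1 2 ; do echo '[0, 0, 0, 0.02, 0, 0, 0, 0, 0, 0]' | python3 drive.py|grep -E "tcp|contact";done;  echo '[0, 0, 0, 0.03, 0, 0, 0, 0, 0, 0]' | python3 drive.py|grep -E "tcp|contact";echo '[0, 0, 0, 0, 0]' | python3 drive.py|grep -E "tcp|contact"
```

```text
tcp_pos: [0.4798, 0.2668, 0.0781]
contact_force: [0.8, -0.1, 0.9]
tcp_pos: [0.4799, 0.2668, 0.0775]
contact_force: [-1.1, 0.1, 1.9]
tcp_pos: [0.48, 0.2668, 0.0765]
contact_force: [-2.3, 0.0, 3.9]
tcp_pos: [0.48, 0.2669, 0.0751]
contact_force: [-2.3, -0.8, 6.8]
tcp_pos: [0.48, 0.2669, 0.0752]
contact_force: [-2.0, -0.5, 7.1]
```

In the tool's units: -0.004 m is -0.08, -0.001 m is -0.02.

```bash
echo '[0, 0, -0.08, -0.02, 0]' | python3 drive.py|grep -E "tcp|contact"; for i in 1 2 3 4 5 6; do echo '[0, 0, -0.2, 0, 0]' | python3 drive.py|grep -E "tcp|contact"|tr '\n' ' ';echo;done; python3 -c "
from h import *
wshot('w3')
a=cv2.imread('pics/w3.png')[160:250,100:420]
cv2.imwrite('pics/w3c.png',cv2.resize(a,None,fx=2.4,fy=4,interpolation=cv2.INTER_CUBIC))"
```

```text
tcp_pos: [0.48, 0.2631, 0.0761]
contact_force: [-2.0, 1.0, 4.9]
tcp_pos: [0.48, 0.2532, 0.0761] contact_force: [-1.3, 0.5, 4.8] 
tcp_pos: [0.48, 0.2424, 0.0758] contact_force: [0.4, 0.4, -0.3] 
tcp_pos: [0.4799, 0.2321, 0.0756] contact_force: [0.1, 0.0, 0.5] 
tcp_pos: [0.48, 0.2222, 0.0757] contact_force: [0.5, 4.8, 4.5] 
tcp_pos: [0.4803, 0.2124, 0.0762] contact_force: [0.7, 3.8, 5.2] 
tcp_pos: [0.4802, 0.2022, 0.0762] contact_force: [0.1, 2.3, 3.8]
```

View pics/w3c.png

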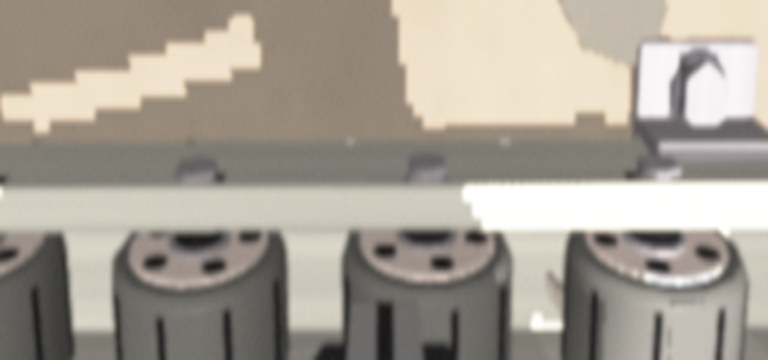

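The close-up shows roller faces with spoke holes at about columns 200, 425 and 655 of the crop. The second roller from the stop (y = 0.211) drags with 4–5 N, while the first gave under 1 N. I'll continue the sweep for comparison.

In the tool's units: -0.01 m is -0.2.

```bash
for i in 1 2 3 4 5 6 7 8 9 10 11 12 13 14 ; do echo '[0, 0, -0.2, 0, 0]' | python3 drive.py|grep -E "tcp|contact"|tr '\n' ' ';echo;done; python3 -c "
from h import *
d=arm.get_image('side');cv2.imwrite('pics/s3.png',d['img'][:,:,::-1])"
```

```text
tcp_pos: [0.4798, 0.1923, 0.0758] contact_force: [0.6, 0.6, 0.3] 
tcp_pos: [0.4795, 0.1819, 0.0755] contact_force: [-0.1, -0.8, -0.1] 
tcp_pos: [0.4796, 0.1719, 0.0756] contact_force: [-1.5, 1.4, 5.5] 
tcp_pos: [0.4796, 0.1619, 0.0759] contact_force: [-1.2, -0.3, 4.2] 
tcp_pos: [0.4797, 0.1518, 0.076] contact_force: [-0.8, -0.8, 3.5] 
tcp_pos: [0.4797, 0.1418, 0.0758] contact_force: [0.1, -0.1, -0.4] 
tcp_pos: [0.4798, 0.1318, 0.0757] contact_force: [0.1, 0.2, -0.7] 
tcp_pos: [0.4798, 0.122, 0.0758] contact_force: [-0.8, 0.5, 3.6] 
tcp_pos: [0.4798, 0.112, 0.076] contact_force: [-1.9, 0.8, 5.6] 
tcp_pos: [0.4799, 0.102, 0.0761] contact_force: [-0.1, -0.7, 3.7] 
tcp_pos: [0.4799, 0.0919, 0.0759] contact_force: [0.6, -0.5, 0.1] 
tcp_pos: [0.4797, 0.0819, 0.0757] contact_force: [-0.1, -0.1, -0.4] 
tcp_pos: [0.4798, 0.072, 0.0758] contact_force: [0.1, 1.8, 5.7] 
tcp_pos: [0.4798, 0.062, 0.076] contact_force: [-1.4, -1.3, 5.2]
```

Clear contrast: only the roller at y = 0.211 drags. I'll finish the sweep over the last two.

```bash
for i in 1 2 3 4 5 6 7 8 9 10 11 12 13; do echo '[0, 0, -0.2, 0, 0]' | python3 drive.py|grep -E "tcp|contact"|tr '\n' ' ';echo;done; echo '[0, 0, 0, -0.4, 0, 0, 0, 0.4, -0.6, 0, 0, 0, 0.8, -0.6, 0, 0, 0, 0.8, 0, 0, 0, 0, 0, 0, 0]' | python3 drive.py ; python3 -c "
from h import *
Q,s,d=wshot('w4')
a=cv2.imread('pics/w4.png');print(s['tcp_pos'])
cv2.imwrite('pics/w4c.png',cv2.resize(a[150:250],(800,400),interpolation=cv2.INTER_CUBIC))"
```

```text
tcp_pos: [0.4799, 0.0523, 0.0761] contact_force: [-0.7, -0.3, 3.8] 
tcp_pos: [0.4798, 0.042, 0.0759] contact_force: [0.0, -0.2, -0.2] 
tcp_pos: [0.4797, 0.0319, 0.0757] contact_force: [-0.4, 0.8, -0.1] 
tcp_pos: [0.4797, 0.022, 0.0757] contact_force: [0.1, 1.3, 5.0] 
tcp_pos: [0.4798, 0.0119, 0.076] contact_force: [-1.3, 0.6, 5.4] 
tcp_pos: [0.4798, 0.0019, 0.0761] contact_force: [-1.4, 0.0, 3.5] 
tcp_pos: [0.4797, -0.0082, 0.0758] contact_force: [0.6, -0.2, 0.5] 
tcp_pos: [0.4796, -0.0181, 0.0757] contact_force: [-0.1, -0.2, 0.6] 
tcp_pos: [0.4797, -0.028, 0.0757] contact_force: [-0.2, 1.7, 4.7] 
tcp_pos: [0.4797, -0.038, 0.076] contact_force: [-0.4, 0.4, 5.9] 
tcp_pos: [0.4798, -0.0481, 0.0761] contact_force: [-0.7, -0.5, 4.0] 
tcp_pos: [0.4797, -0.0581, 0.0759] contact_force: [0.5, 0.0, -0.3] 
tcp_pos: [0.4796, -0.068, 0.0757] contact_force: [0.5, 1.0, 0.1] 
time: 7.6
tcp_pos: [0.4794, 0.0358, 0.1565]
orientation: [-0.002, 1.0, 0.0, 0.001]
contact_force: [-0.1, -0.3, 0.0]
width: 0.001
gripper_force: 0.0
[0.47939254 0.03581986 0.15645067]
```

In the tool's units: 0.045 m is 0.9, 0.04 m is 0.8.

```bash
echo '[0, 0, 0.9, 0, 0, 0, 0, 0.9, 0, 0, 0, 0, 0.9, 0, 0, 0, 0, 0.9, 0, 0, 0, 0, 0.8, 0, 0]' | python3 drive.py|grep tcp;echo '[0, 0, 0.3, 0, 0, 0, 0, 0, 0, 0, 0, 0, 0, 0, 0]' | python3 drive.py|grep tcp; python3 -c "
from h import *
wshot('w5')
a=[cv2.resize(cv2.imread(f'pics/{n}.png')[165:240,0:330],None,fx=2.4,fy=3.7,interpolation=cv2.INTER_CUBIC) for n in ('w2','w5')]
cv2.imwrite('pics/cmp.png',np.vstack(a))"
```

```text
tcp_pos: [0.4803, 0.2536, 0.1552]
tcp_pos: [0.4803, 0.2663, 0.1554]
```

View pics/cmp.png

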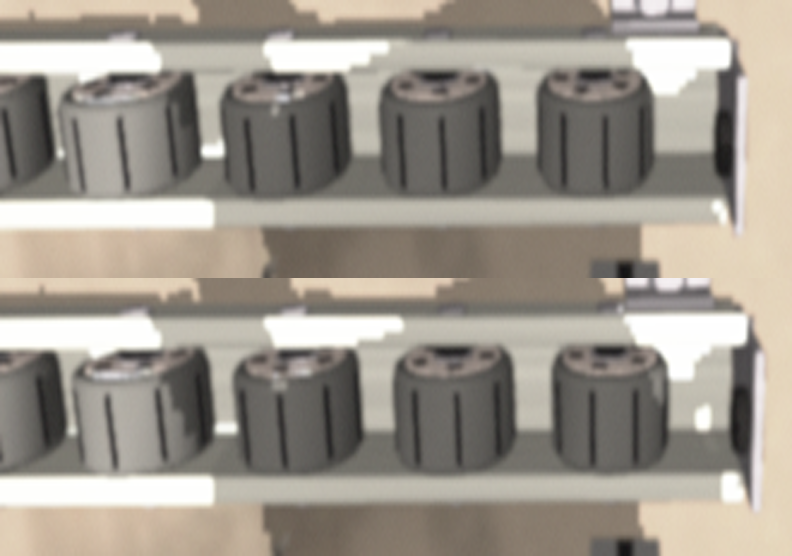

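Allowing for the 15 px view shift, the second roller from the stop kept its grooves (401, 441, 490 → 417, 458, 507). All the others have turned, so that one is the seized roller. I'll rest the fingertips on it.

In the tool's units: 0.03 m is 0.6, -0.027 m is -0.54.

```bash
echo '[0, 0, -0.54, 0, 0, 0, 0, -0.54, 0.4, 0, 0, 0, 0, 0.6, 0, 0, 0, 0, 0.4, 0, 0, 0, 0, 0, 0]' | python3 drive.py|grep -E "tcp|contact";echo '[0, 0, 0, 0.08, 0, 0, 0, 0, 0, 0]' | python3 drive.py|grep -E "tcp|contact";echo '[0, 0, 0, 0, 0, 0, 0, 0, 0, 0]' | python3 drive.py|grep -E "tcp|contact"
```

```text
tcp_pos: [0.479, 0.2118, 0.0839]
contact_force: [0.2, -0.4, 0.1]
tcp_pos: [0.4804, 0.2134, 0.0825]
contact_force: [-0.4, 0.6, -0.8]
tcp_pos: [0.4802, 0.2139, 0.0825]
contact_force: [-0.3, 1.1, -1.0]
```

In the tool's units: 0.004 m is 0.08, -0.0015 m is -0.03.

```bash
echo '[0, 0, -0.03, 0.08, 0, 0, 0, 0, 0, 0]' | python3 drive.py|grep -E "tcp|contact";echo '[0, 0, 0, 0.02, 0, 0, 0, 0, 0, 0]' | python3 drive.py|grep -E "tcp|contact";echo '[0, 0, 0, 0.02, 0, 0, 0, 0, 0, 0, 0, 0, 0, 0, 0]' | python3 drive.py|grep -E "tcp|contact";echo '[0, 0, 0, 0, 0, 0, 0, 0, 0, 0, 0, 0, 0, 0, 0]' | python3 drive.py|grep -E "time|tcp|contact"
```

```text
tcp_pos: [0.48, 0.2123, 0.0778]
contact_force: [-0.4, -0.4, 1.9]
tcp_pos: [0.4801, 0.2123, 0.077]
contact_force: [-0.1, -0.6, 4.0]
tcp_pos: [0.4801, 0.2123, 0.0761]
contact_force: [-0.8, -1.3, 5.4]
time: 10.4
tcp_pos: [0.4801, 0.2123, 0.076]
contact_force: [-0.6, -1.2, 5.4]
```

```bash
python3 -c "
from h import *
print(arm.close_job())"
```

```text
the job is handed in; nothing more can be done
None
```

I handed the job in with the fingertips resting on the seized roller alone at about 5 N: it is second from the stop, at world y ≈ 0.21 m. It dragged with 4–5 N, and the other six rolled freely under the sweep. The hand-in printed no verdict.

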